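Load a fitting into the marking fixture and slide the flush keeper home

ROBOT

A 7-joint arm with a two-finger parallel gripper is mounted at the origin on the work surface. World frame = base frame: x ahead of the robot, y to its left, z up, the work surface at z = 0. Lengths are in m, angles in rad, forces in N, time in s.
With the tool pointing down it reaches from about 0.425 to 1.025 m from the base axis. Payload 3.6 kg.
Tool frame: the origin (TCP) lies midway between the tips of the shut fingers; the grasp point (between the pads) lies 19 mm behind it; z points along the fingers, y is the line along which they close (so a half turn about z gives the same grasp; the last joint's range is limited). The gripper opens to 85 mm and grips with 20 to 120 N. Pads are 22 mm wide; open, the fingers measure 114 mm over their backs; the gripper's body (76 mm by 85 mm) begins 54 mm behind the grasp point. The pads swing forward as they close: fully open they stand 13 mm farther back than shut.
Start: joints at [-1.264, 0.591, 0.048, 1.609, -0.033, 0.943, -0.034], TCP at [0.282, 0.668, 0.211] pointing down, gripper open.
Joint ranges: [-2.69, 2.69], [-0.47, 2.24], [-1.27, 1.36], [0.19, 2.51], [-1.53, 4.68], [0.08, 2.07], [-3.09, 3.09]. Speed limits (rad/s): [2.57, 2.57, 3.14, 3.14, 3.14, 3.14, 3.14].

INTERFACE

Orientations are given as a rotation vector (axis times angle).
In Python, from plant import ctrl gives the robot as it stands. The module is installed in compiled form; this text tells all that it offers. Calls block until the motion is done:
- ctrl.move_ptp(position, orientation): joint-space move of the TCP to a pose.
- ctrl.move_straight(position, orientation=None, velocity=0.15): straight line of the TCP; orientation=None keeps the orientation; velocity is the mean speed in m/s.
- ctrl.goto_joints(angles): joint-space move.
- ctrl.release() and ctrl.grasp(grip_force=None): open the fingers fully, or close them until they stop; grip_force is the grip in N (None keeps the last).
- ctrl.hold(seconds).
- ctrl.solve_ik(position, orientation): joint angles nearest the present ones, or None.
- ctrl.camera(name): name is "side" or "top"; returns a dict with "img" (420x560x3 uint8, red, green, blue), "K" (3x3 intrinsics, pixels), "rvec" (rotation vector, rad) and "tvec" (3), from world to camera coordinates, as OpenCV has them. Camera axes: x right, y down, z forward; pixel columns grow to the right and rows downward; lengths in m; the calibration is good to about 2 mm. A picture is of the moment at which its call begins. There is no depth.
A pose or a line that the arm cannot do raises ctrl.PlanningError and nothing moves.
- ctrl.job_done(): hands the job in; it is judged then, once.
Readings, each from a call of its own:
- ctrl.get_t(): time.
- ctrl.get_joints(): joint angles.
- ctrl.get_joint_velocities(): joint speeds.
- ctrl.get_effort(): joint torques, N m.
- ctrl.get_tcp_pos(): TCP position.
- ctrl.get_tool_rot(): TCP orientation.
- ctrl.get_wrist_force(): force on the tool from outside, world axes, zero at the start.
- ctrl.get_moment(): the same for the moment, N m.
- ctrl.get_finger_gap(): finger opening in m.
- ctrl.get_gripper_force(): force on a finger pad.
Only numpy, scipy, OpenCV 4.12 (cv2) and the standard library are available. Lean on these libraries where they do the work, as an engineer would, in place of code of your own. Each camera call takes 0.05 s, during which the arm holds its last target. There are 200 camera calls.

TASK

Load the small flanged fitting for laser marking: slide the fixture's flat keeper plate right back by pressing a fingertip on its bare face, stand the fitting fully down in the nest, then slide the keeper home over the fitting's flange the same way. The keeper is thin, so touch it gently and press only about as hard as it takes to move it, and leave the other parts on the bench where they are.

Things in the scene. Friction and masses are not known exactly. Their poses are not given: they have to be found in the camera images.
- fixture: Aluminium marking fixture, fixed. Origin on the bench straight below the nest centre; +y is the way the keeper closes, x across, z up. Tooling plate 150 x 236 x 12 mm; on it a block 110 mm (x -55 to 55) by 208 mm (y -170 to 38) whose flat top, the deck, is 40 mm above the bench. Its keeper is rigid, drags with about 7 N, stays where left; 14 to 20 N of fingertip press (friction about 1) moves it.
- nest (a point): Centre of the nest at deck level, 40 mm above the bench; axes as the fixture's. The nest is a round flat-bottomed counterbore 33 mm across, 6.5 mm deep (1.5 mm chamfer). The fitting's 30 mm flange sits in it, its foot then 33.5 mm above the bench and the flange top 1.5 mm below the deck.
- keeper (a joint): Travel of the keeper (m): 0 = home, at its stop over the nest; 0.048 = right back along fixture -y, at the other stop. From 0.043 on, the flange can enter the nest. Starts 0 to 0.008. It is a flat steel plate without a handle, 60 mm wide, 3 mm thick; a 16 mm slot, open towards the nest (its end at fixture y = -9.5 mm when home), passes the fitting's neck but not its flange.
- fitting: The part to load, loose and standing upright on the bench: turned steel, 48 mm tall, 0.13 kg. Origin at the centre of its underside, z up its axis. From below: flange 30 mm across and 5 mm thick, neck 12 mm across up to 18 mm, plain round head 24 mm across from 16 to 48 mm (grip here).
- big_fitting: Bystander: similar but larger flanged fitting, flange 44 mm, head 32 mm across, 55 mm tall, standing. Origin at the centre of its underside.
- bushing: Bystander: plain steel bushing (tube) 32 mm across, 18 mm bore, 34 mm tall, standing. Origin at the centre of its underside.
- vee_block: Bystander: dark steel block with a groove along its top, 60 x 40 x 36 mm. Origin at the centre of its underside.
- rear_cover (a point): Middle of the front edge of the dark rear cover, on its top, 49 mm above the bench, at fixture y = -108 mm. Cover (y -170 to -108), front strap (y 20 to 38) and two side gib strips (|x| over 27 mm) are dark plates of one height around a window, in which alone the keeper's top is bare. Its tail is always under the cover, its prong tips under the strap when home.
- patch_home (a point): Point fixed to the fixture, level with the gib tops (49 mm above the bench), at fixture y = -40 mm: above the centre of the keeper's finely scored patch (40 x 29 mm) when home. The keeper runs on shims, so its face is anywhere from 2 to 6 mm below this level, different each time and not measured: find it by feel. Axes as the fixture's. Over 30 N of finger contact bends it (failure).
There are look-alikes about, which are no part of the job. Leave any green or purple look-alike of the fitting alone.

How it is judged:
On the way, in this order (a step that is already met when the one before it is completed fails the run):
1. the keeper is drawn back clear of the empty nest (value of joint keeper above 0.043 m), for 0.2 s.
2. the fitting stands fully down in the nest (z of fitting in the frame of nest below -0.005 m and horizontal distance between fitting and nest below 0.003 m and angle between fitting's own z axis and vertical below 0.08 rad), for 0.2 s.
At the end, for the whole second after the job is handed in: The fitting stands upright (within 0.08 rad) and at rest in the nest, its foot at least 5 mm below the deck and within 3 mm of the nest's axis, and the keeper is home over its flange, within 3 mm of its end stop (all of step 2 and value of joint keeper below 0.003 m and linear speed of fitting below 0.02 m/s); the robot touches nothing.
It fails at once if the fingers press on the keeper with more than 30 N (contact force between the fingers and keeper above 30 N).
It fails at once if a bystander part is moved more than 20 mm (distance of any of big_fitting, bushing, vee_block from where it was at the start of the episode above 0.02 m).
It also fails if it takes over 72 s, if anything falls off the work surface, if the arm or the gripper's body presses on something with over 40 N, if the wrist force passes 120 N, or if a joint passes its speed limit or range.

## Working session

There is one attempt and no reset: what is moved stays moved. The work goes in short steps, each a Python script; the robot and the scene stay as the last script left them, time stands still between calls to the robot, and variables do not carry over. Pictures are saved under pics/ and viewed, at most 10 in all, crops included, and the job is handed in when it is done.

```bash
mkdir -p pics
python3 - <<'E'
from plant import ctrl
import cv2,numpy as np,pickle
for n in("side","top"):
    c=ctrl.camera(n); pickle.dump(c,open(n+"0.pkl","wb"))
    cv2.imwrite(f"pics/{n}0.png",cv2.resize(c["img"][:,:,::-1],(800,600),interpolation=cv2.INTER_CUBIC))
    R=cv2.Rodrigues(c["rvec"])[0]; print(n,-R.T@c["tvec"],R[2],c["K"][0,0])
print(ctrl.get_t(),ctrl.get_tool_rot(),ctrl.get_wrist_force())
E
```

```text
side [ 0.38631757 -0.60007309  0.71259666] [ 0.14919429  0.66593147 -0.73094209] 427.8400181229767
top [0.26407771 0.00469287 1.2892865 ] [ 0.21398024  0.0033788  -0.97683214] 491.26540556411794
0.1 [-0.62371735 -3.07876845  0.00328798] [ 0.4057989  -0.00539955 -0.50494086]
```

View pics/top0.png

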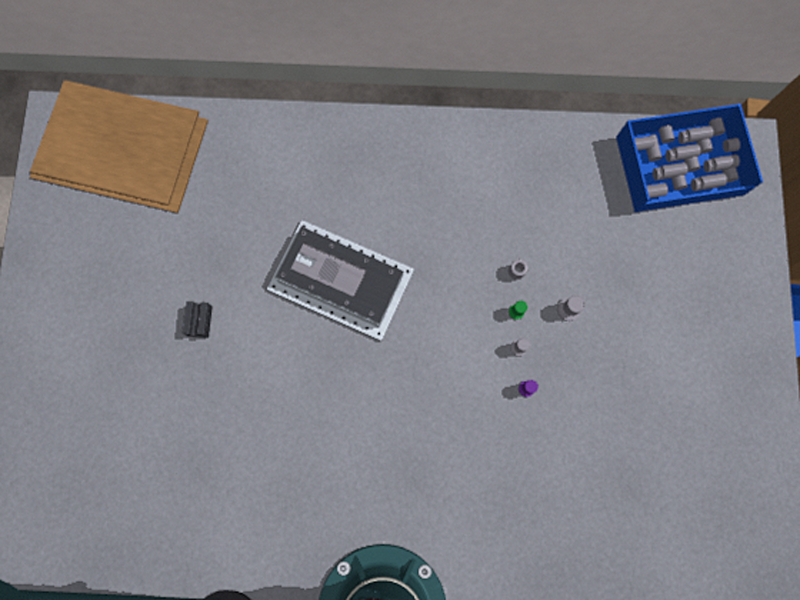

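View pics/side0.png

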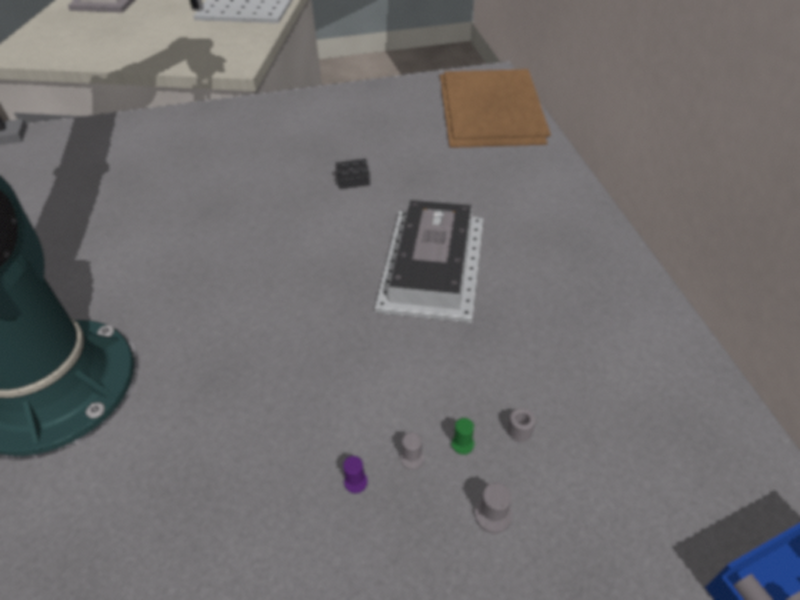

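Top view: the fixture is at (340,280), with the bare window from (295,250) to (365,295) and the wide dark cover on its right, so it closes to the left. Candidates for the fitting:
- Grey small flanged part: top (519,348), side (411,447).
- Green look-alike: top (518,310).
- Purple look-alike: top (528,388).
- Big grey fitting: top (571,307).
- Bushing: top (518,268).

The small grey one fits the description. I'll check it in enlarged crops.

Run:
```python
import cv2,numpy as np,pickle
def crop(n,u,v,w,h,s):
    im=pickle.load(open(n+"0.pkl","rb"))["img"][:,:,::-1]
    return cv2.resize(im[v:v+h,u:u+w],None,fx=s,fy=s,interpolation=cv2.INTER_CUBIC)
# top fixture origin (180,150) 6.5x ; montage
cv2.imwrite("pics/fix_top.png",crop("top",180,150,112,92,7))
cv2.imwrite("pics/fix_side.png",crop("side",258,135,86,92,6.5))
a=crop("top",340,170,80,116,5); b=crop("side",230,270,80,116,5)
cv2.imwrite("pics/parts.png",np.hstack([a,b]))
```

```text
(no output)
```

View pics/fix_top.png

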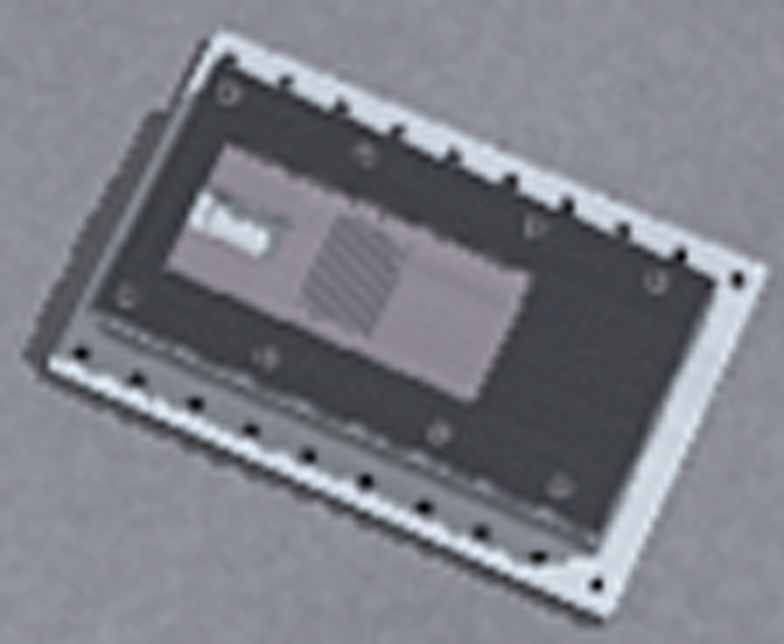

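View pics/fix_side.png

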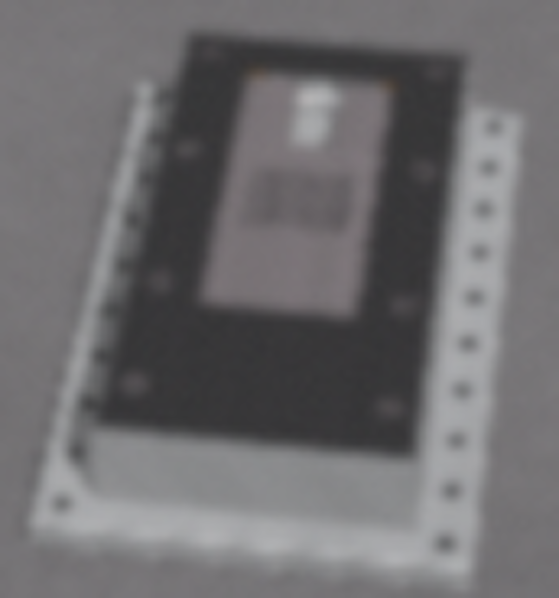

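View pics/parts.png

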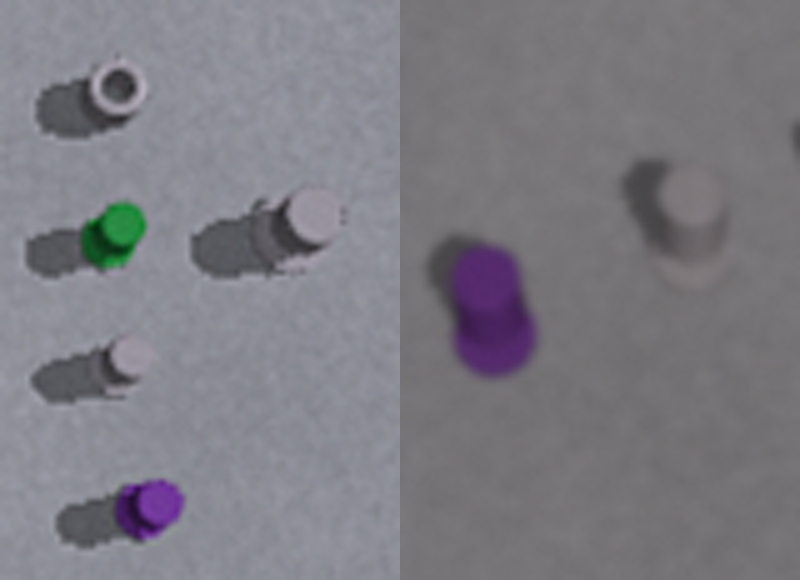

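```bash
cat > geo.py <<'E'
import cv2,numpy as np,pickle
from scipy.optimize import least_squares
C={n:pickle.load(open(n+"0.pkl","rb")) for n in("top","side")}
def proj(n,P,C=C):
    c=C[n]; return cv2.projectPoints(np.float64(P).reshape(-1,1,3),c["rvec"],c["tvec"],c["K"],None)[0][:,0]
def px(p,s,o): return (np.float64(p)+.5)/s-.5+np.array(o)
def tri(d):
    f=lambda X:np.concatenate([(proj(n,X)-d[n]).ravel() for n in d]); r=least_squares(f,[.6,0,.05],x_scale=.01); return r.x,r.fun
E
python3 - <<'E'
from geo import *
X,r=tri({"top":px([131,357],5,[340,170]),"side":px([291,195],5,[230,270])}); print("head top",X,r)
L=np.array([[-27,20],[27,20],[27,-108],[-27,-108],[-55,38],[55,38],[55,-170],[-55,-170]])/1e3
T=px([[170,268],[228,145],[530,272],[478,402],[93,310],[222,62],[716,283],[600,540]],7,[180,150])
S=px([[247,72],[394,85],[355,318],[202,303],[190,38],[465,55],[412,455],[97,428]],6.5,[258,135])
def P(q): 
    c,s=np.cos(q[3]),np.sin(q[3]); return np.c_[q[0]+c*L[:,0]-s*L[:,1],q[1]+s*L[:,0]+c*L[:,1],np.full(8,q[2])]
for use in("both","top","side"):
    def f(q):
        r=[]
        if use!="side": r.append((proj("top",P(q))-T).ravel())
        if use!="top": r.append((proj("side",P(q))-S).ravel())
        if use!="both": r.append(np.array([(q[2]-.049)*1e6]))
        return np.concatenate(r)
    o=least_squares(f,[.7,.1,.049,-.4],x_scale=.01); print(use,o.x,np.round(o.fun,1))
for n,u in (("top",px([131,357],5,[340,170])),("side",px([291,195],5,[230,270]))):
    o=least_squares(lambda q:(proj(n,[q[0],q[1],.048])-u).ravel(),[.6,0],x_scale=.01); print(n,o.x)
E
```

```text
head top [ 0.46680167 -0.23437067  0.04655317] [ 0.00686759  0.40256594  0.25876828 -0.08683241]
both [ 0.60711108  0.16187441  0.04878123 -0.38348518] [-0.8  0.5 -0.1 -0.   1.   1.2 -0.2  1.  -0.7  1.2 -0.8 -0.1  0.5 -0.4
 -0.3  0.7  0.9 -0.4  0.3 -0.5  0.6  0.2  0.1  0.2 -0.6 -0.7  1.6  0.5
  1.8  0.7 -0.9 -0.4]
top [ 0.60857075  0.16143302  0.049      -0.38621446] [-0.6 -0.1  0.1 -0.6  1.2  0.7 -0.1  0.5 -0.6  0.6 -0.5 -0.7  0.7 -0.8
 -0.2  0.2 -0. ]
side [ 0.60585213  0.16205711  0.049      -0.38016905] [ 0.3 -0.4 -0.2 -0.5  0.2  0.2 -0.4  0.2 -1.2 -0.7  1.   0.4  1.5  0.6
 -1.3 -0.3 -0. ]
top [ 0.46760486 -0.23407685]
side [ 0.46615269 -0.23522142]
```

The small grey part at top pixel (366,241), between the green and purple ones, has a head-top height of 46.6 mm (should be 48), so it is the fitting. The fixture's gib top comes out at 48.8 mm (should be 49). Both are plausible, so I'll move to above the keeper.

```bash
cat > rob.py <<'E'
import numpy as np
from scipy.spatial.transform import Rotation as Ro
from plant import ctrl
YAW=-.3835; N0=np.array([.6072,.1618])
ex=np.array([np.cos(YAW),np.sin(YAW)]); ey=np.array([-ex[1],ex[0]])
def W(x,y,z): return np.r_[N0+x*ex+y*ey,z]
def down(a):
    y=np.array([np.cos(a),np.sin(a),0]); z=np.array([0,0,-1.]); return Ro.from_matrix(np.c_[np.cross(y,z),y,z]).as_rotvec()
def wf(n=4):
    f=[]
    for _ in range(n): f.append(ctrl.get_wrist_force()); ctrl.hold(.01)
    return np.mean(f,0)
E
python3 - <<'E'
from rob import *
for k in range(4):
    a=YAW+k*np.pi/2; q=ctrl.solve_ik(W(0,-38,.09) if 0 else W(0,-.038,.09),down(a)); print(k,None if q is None else np.round(q,2))
ks=[(np.abs(q[6]),a) for a in (YAW+k*np.pi/2 for k in range(4)) if (q:=ctrl.solve_ik(W(0,-.038,.09),down(a))) is not None]
a=min(ks)[1]; print(a)
t=ctrl.get_t(); ctrl.grasp(20); print("grasp t",ctrl.get_t()-t, ctrl.get_finger_gap())
t=ctrl.get_t(); ctrl.move_ptp(W(0,-.038,.09),down(a)); print("ptp",ctrl.get_t()-t)
t=ctrl.get_t(); ctrl.move_straight(W(0,-.038,.050),velocity=.08); print("down",ctrl.get_t()-t)
t=ctrl.get_t(); ctrl.move_straight(W(0,-.038,.0495),velocity=.02); print("step",ctrl.get_t()-t)
t=ctrl.get_t();f=[ctrl.get_wrist_force() for _ in range(3)];print(ctrl.get_t()-t,f)
print([np.round(wf(),2) for _ in range(3)],ctrl.get_tcp_pos()-W(0,-.038,.0495),ctrl.get_t())
E
```

```text
0 [-0.56  0.64  0.4   1.98 -0.42  0.6  -0.27]
1 [-0.34  0.6   0.08  1.97 -0.08  0.57  0.98]
2 [-0.06  0.62 -0.32  1.96  0.32  0.62  2.17]
3 [-0.75  0.72  0.7   1.99 -0.72  0.7  -1.55]
-0.3835
grasp t 0.7667 -0.0001441011845443749
ptp 2.2666000000000004
down 0.6499999999999999
step 0.24999999999999956
0.0 [array([-0.45482527, -0.22761503, -0.17474119]), array([-0.45482527, -0.22761503, -0.17474119]), array([-0.45482527, -0.22761503, -0.17474119])]
[array([-0.09,  0.24,  0.07]), array([-0.23,  0.1 ,  0.01]), array([-0.51,  0.41, -0.31])] [2.22561356e-04 5.04775959e-05 3.57717995e-04] 4.1333
```

Run:
```python
from rob import *
f0=wf(8); Y=-.038; z=.0479
ctrl.move_straight(W(0,Y,z),velocity=.01)
log=[]
while z>.0415:
    F=(wf(3)-f0)[2]; log.append((round(z,5),round(F,1),round(ctrl.get_tcp_pos()[2],5)))
    if F>8: break
    z-= .0003 if F<1.5 else .0002
    ctrl.move_straight(W(0,Y,z),velocity=.02)
print(log[-7:],wf()-f0,ctrl.get_t()); np.save("st.npy",np.r_[f0,z])
```

```text
[(0.0434, np.float64(0.4), np.float64(0.04338)), (0.0431, np.float64(0.6), np.float64(0.04307)), (0.0428, np.float64(0.7), np.float64(0.04279)), (0.0425, np.float64(0.6), np.float64(0.04249)), (0.0422, np.float64(0.9), np.float64(0.04219)), (0.0419, np.float64(0.9), np.float64(0.04187)), (0.0416, np.float64(0.9), np.float64(0.04157))] [0.30561485 0.48607347 0.45315766] 10.5917
```

Run:
```python
from rob import *
import cv2
from geo import *
ims=[]
for n in("side","top"):
    c=ctrl.camera(n); p=proj(n,[W(0,-.038,.043)])[0]; print(n,p)
    u,v=int(p[0])-40,int(p[1])-60
    ims.append(cv2.resize(c["img"][v:v+100,u:u+80,::-1],None,fx=5,fy=5,interpolation=cv2.INTER_CUBIC))
cv2.imwrite("pics/press.png",np.hstack(ims)); print(ctrl.get_tcp_pos(),ctrl.get_tool_rot(),down(YAW))
```

```text
side [304.54211083 163.78502815]
top [227.82536547 188.59080658]
[0.59300463 0.12654621 0.04131694] [2.60408114e+00 1.75736327e+00 2.04776579e-05] [2.6040833 1.7573715 0.       ]
```

View pics/press.png

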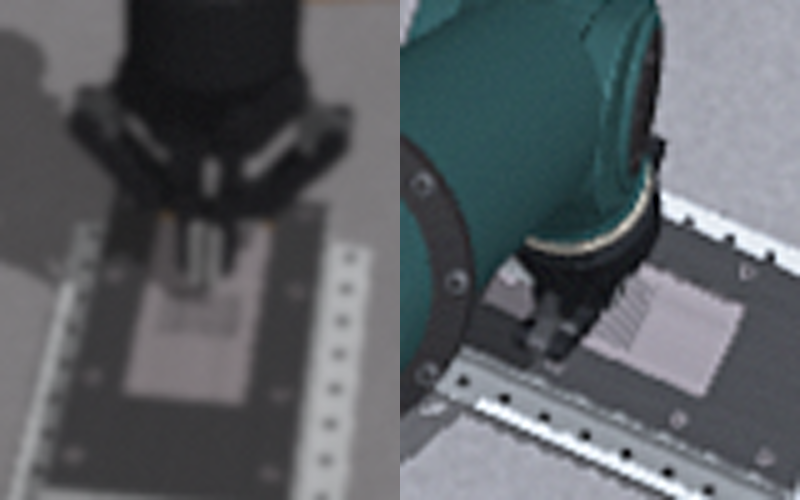

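The side crop shows the fingertips ending at about (205,288), just ahead of the patch at (200,315). They look higher than the reported TCP, so I'll overlay the expected tip.

Run:
```python
from rob import *
import cv2
from geo import *
c=ctrl.camera("side"); p0=ctrl.get_tcp_pos()
u,v,s=270,110,10
im=np.ascontiguousarray(cv2.resize(c["img"][v:v+75,u:u+75,::-1],None,fx=s,fy=s,interpolation=cv2.INTER_CUBIC))[:600]
im=cv2.convertScaleAbs(im,alpha=1.8,beta=10)
e=np.r_[ey,0]; 
for P,col in((p0,(0,0,255)),(p0-.011*e,(0,255,0)),(p0+[0,0,.012],(255,0,0)),(W(0,-.04,.045),(0,255,255)),(p0+[0,0,.05],(255,0,255))):
    q=((proj("side",[P])[0]-[u,v]+.5)*s-.5).astype(int); cv2.drawMarker(im,tuple(int(i) for i in q),col,cv2.MARKER_CROSS,16,1); print(q)
cv2.imwrite("pics/press2.png",im); print(ctrl.get_finger_gap(),ctrl.get_gripper_force())
```

```text
[349 547]
[344 578]
[350 509]
[349 541]
[353 381]
0.00025345997670598013 0.0
```

View pics/press2.png

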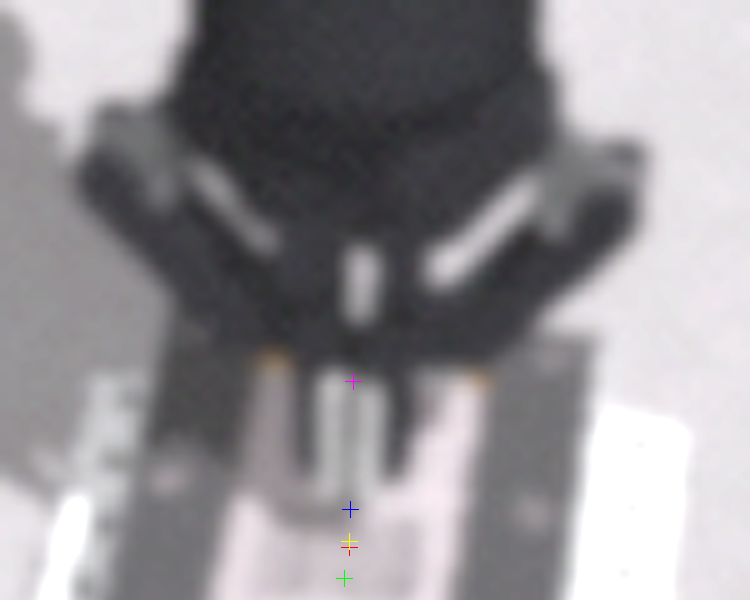

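The fingers are in free air: the tip shows at (350,495) where the reported TCP should project to (349,547). The tips look about 20 mm higher than reported, so I'll keep going down in guarded steps.

Run:
```python
from rob import *
f0=np.load("st.npy")[:3]; Y=-.038; z=ctrl.get_tcp_pos()[2]; z0=z
log=[]; step=.0007
while z>.028:
    F=(wf(2)-f0)[2]; log.append((round(z,5),round(F,1),round(ctrl.get_tcp_pos()[2],5)))
    if F>2.5: break
    z-=step if z>.033 else .0004
    ctrl.move_straight(W(0,Y,z),velocity=.02)
print(log,wf()-f0,ctrl.get_t()); np.save("st.npy",np.r_[f0,z])
```

```text
[(np.float64(0.04131), np.float64(0.5), np.float64(0.04131)), (np.float64(0.04061), np.float64(0.6), np.float64(0.04056)), (np.float64(0.03991), np.float64(0.6), np.float64(0.03984)), (np.float64(0.03921), np.float64(1.0), np.float64(0.03915)), (np.float64(0.03851), np.float64(0.7), np.float64(0.03846)), (np.float64(0.03781), np.float64(0.5), np.float64(0.03778)), (np.float64(0.03711), np.float64(1.2), np.float64(0.03706)), (np.float64(0.03641), np.float64(0.6), np.float64(0.03638)), (np.float64(0.03571), np.float64(0.6), np.float64(0.03567)), (np.float64(0.03501), np.float64(0.6), np.float64(0.03495)), (np.float64(0.03431), np.float64(0.3), np.float64(0.03426)), (np.float64(0.03361), np.float64(0.6), np.float64(0.03357)), (np.float64(0.03291), np.float64(0.5), np.float64(0.03286)), (np.float64(0.03251), np.float64(0.9), np.float64(0.03247)), (np.float64(0.03211), np.float64(0.5), np.float64(0.03208)), (np.float64(0.03171), np.float64(0.9), np.float64(0.03167)), (np.float64(0.03131), np.float64(0.4), np.float64(0.03127)), (np.float64(0.03091), np.float64(0.4), np.float64(0.03091)), (np.float64(0.03051), np.float64(0.2), np.float64(0.03047)), (np.float64(0.03011), np.float64(-0.1), np.float64(0.03007)), (np.float64(0.02971), np.float64(0.6), np.float64(0.02968)), (np.float64(0.02931), np.float64(0.6), np.float64(0.0293)), (np.float64(0.02891), np.float64(-0.0), np.float64(0.02887)), (np.float64(0.02851), np.float64(0.1), np.float64(0.02847)), (np.float64(0.02811), np.float64(0.6), np.float64(0.02809))] [-0.36122118  0.03735024  0.62454098] 17.4417
```

Run:
```python
from rob import *
f0=np.load("st.npy")[:3]; Y=-.038; z=ctrl.get_tcp_pos()[2]
log=[]
while z>.012:
    F=(wf(2)-f0)[2]; log.append((round(z,5),round(F,1),round(ctrl.get_tcp_pos()[2],5)))
    if F>3: break
    z-=.0005
    ctrl.move_straight(W(0,Y,z),velocity=.02)
print(*log[-5:],wf()-f0,ctrl.get_t()); np.save("st.npy",np.r_[f0,z])
```

```text
(np.float64(0.02568), np.float64(-0.1), np.float64(0.02564)) (np.float64(0.02518), np.float64(0.6), np.float64(0.02514)) (np.float64(0.02468), np.float64(0.4), np.float64(0.02465)) (np.float64(0.02418), np.float64(-0.0), np.float64(0.02415)) (np.float64(0.02368), np.float64(3.9), np.float64(0.02397)) [-1.42802339 -0.04255145  3.95617193] 19.625
```

Contact is at reported z 0.0240. The tips therefore sit 19–23 mm above the reported TCP, and the arm's stiffness is about 13 N/mm. Now I'll press to about 16 N and draw the keeper back.

```bash
cat > slide.py <<'E'
from rob import *
def slide(Y0,Y1,f0,z,Ft=16.,K=13000.,stop=11.5):
    """press to Ft, slide to Y1 (step 4 mm), keep Ft; stop when drag exceeds stop"""
    log=[]; Y=Y0; sg=np.sign(Y1-Y0); hits=0
    for _ in range(12):
        F=wf(3)-f0
        if F[2]>Ft-1.2: break
        z-=np.clip((Ft-F[2])/K,-.0005,.0005); ctrl.move_straight(W(0,Y,z),velocity=.02)
    log.append((round(z,5),round(F[2],1)))
    while sg*(Y1-Y)>1e-6:
        Y+=sg*min(.004,abs(Y1-Y)); ctrl.move_straight(W(0,Y,z),velocity=.03)
        F=wf(2)-f0; t=-sg*F[:2]@ey; p=ctrl.get_tcp_pos(); yy=(p[:2]-N0)@ey
        log.append((round(yy*1e3,1),round(F[2],1),round(t,1)))
        if t>stop or F[2]>24: hits+=1
        if hits>=2 or F[2]>25: break
        z-=np.clip(.7*(Ft-F[2])/K,-.0004,.0002)
    print(*log,ctrl.get_t()); return Y,z
E
python3 - <<'E'
from slide import *
s=np.load("st.npy"); Y,z=slide(-.038,-.090,s[:3],s[3]); np.save("st2.npy",[Y,z])
E
```

```text
(np.float64(0.02216), np.float64(15.3)) (np.float64(-38.8), np.float64(12.4), np.float64(2.8)) (np.float64(-41.1), np.float64(12.8), np.float64(5.0)) (np.float64(-44.5), np.float64(14.2), np.float64(5.9)) (np.float64(-48.4), np.float64(13.9), np.float64(5.7)) (np.float64(-52.4), np.float64(15.1), np.float64(5.9)) (np.float64(-56.4), np.float64(15.5), np.float64(5.1)) (np.float64(-60.4), np.float64(15.9), np.float64(6.0)) (np.float64(-64.4), np.float64(16.4), np.float64(5.9)) (np.float64(-68.5), np.float64(15.5), np.float64(5.6)) (np.float64(-72.5), np.float64(16.5), np.float64(6.1)) (np.float64(-76.6), np.float64(16.6), np.float64(6.1)) (np.float64(-80.6), np.float64(16.3), np.float64(5.7)) (np.float64(-84.2), np.float64(14.7), np.float64(6.7)) 24.65
```

Run:
```python
from slide import *
from geo import *
s=np.load("st.npy"); Y,z=np.load("st2.npy")
ctrl.move_straight(W(0,-.094,z),velocity=.03); F=wf(3)-s[:3]
print("push",F,-F[:2]@-ey,(ctrl.get_tcp_pos()[:2]-N0)@ey)
P=ctrl.get_tcp_pos(); ctrl.move_straight([P[0],P[1],.07],velocity=.12)
fit=np.array([.4669,-.2346])
best=None
for k in range(4):
    a=np.pi/4+k*np.pi/2; q=ctrl.solve_ik(np.r_[fit,.0],down(a)); print(k,None if q is None else np.round(q,2))
    if q is not None and (best is None or abs(q[6])<best[0]): best=(abs(q[6]),a)
a=best[1]; print("a",a)
ctrl.move_ptp(np.r_[fit,.06],down(a)); ctrl.release()
ims=[]
for n,p in(("top",W(0,-.04,.045)),("side",W(0,-.04,.045)),("side",np.r_[fit,.06])):
    c=ctrl.camera(n); pickle.dump(c,open(f"{n}1.pkl","wb")); q=proj(n,[p])[0].astype(int)-[32,50]; print(q)
    ims.append(cv2.resize(c["img"][q[1]:q[1]+100,q[0]:q[0]+64,::-1],(264,412),interpolation=cv2.INTER_CUBIC))
cv2.imwrite("pics/back.png",np.hstack(ims)); print(ctrl.get_t(),ctrl.get_finger_gap())
```

```text
push [ 0.75731848  7.34368549 14.20341121] 7.093610259638221 -0.08790082254194732
0 [ 0.39  0.69 -0.02  2.18  0.05  0.27  1.12]
1 [ 0.64  0.71 -0.36  2.17  0.69  0.37  2.07]
2 [-0.03  0.79  0.59  2.2  -1.06  0.47 -0.94]
3 [ 0.2   0.71  0.25  2.19 -0.57  0.3   0.15]
a 5.497787143782138
[196 138]
[272 113]
[256 254]
27.7083 0.08502757352852654
```

View pics/back.png

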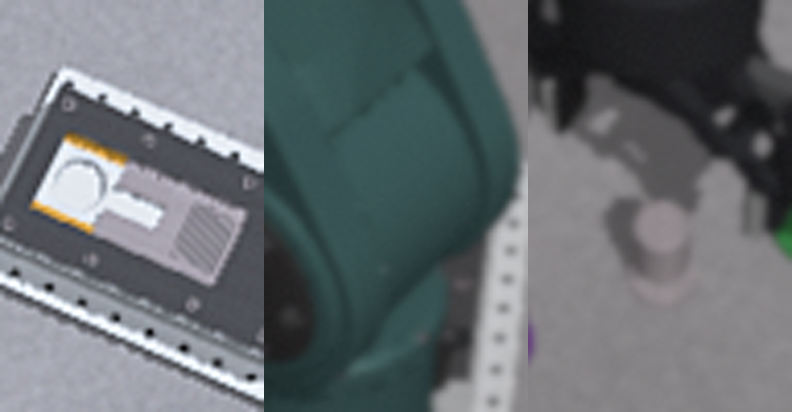

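The picture shows the keeper fully back (top, patch at crop (208,245)) and the nest open, its circle centred at (78,185). The open fingers straddle the fitting, with tips at (570,120) and (755,225) and the fitting's top at (662,228).

Run:
```python
from rob import *
from geo import *
s=np.array([264/64,4.12])
print("nest top seen",(np.array([78,185])+.5)/s-.5+[196,138],"pred",proj("top",[W(0,0,.040),W(.01,0,.04),W(0,.01,.04)]))
fit=np.array([.4669,-.2346])
for z in(.06,.08,.094): print(z,(proj("side",[np.r_[fit,z]])[0]-[256,254]+.5)*s-.5+[528,0])
c=pickle.load(open("top1.pkl","rb"))["img"]
r=cv2.resize(c[165:200,195:240],None,fx=8,fy=8,interpolation=cv2.INTER_CUBIC)
g=cv2.cvtColor(r,cv2.COLOR_RGB2GRAY)
for p2 in (18,14,11):
    h=cv2.HoughCircles(cv2.GaussianBlur(g,(0,0),3),cv2.HOUGH_GRADIENT,1,200,param1=60,param2=p2,minRadius=35,maxRadius=70)
    if h is not None: q=h[0,0]; print("hough",(q[:2]+.5)/8-.5+[195,165],q[2]/8); break
```

```text
nest top seen [214.53030303 182.52427184] pred [[214.87153164 183.14928486]
 [216.51203255 179.8169918 ]
 [211.44848164 181.64421738]]
0.06 [661.8284363  210.26465776]
0.08 [661.3196386 185.1731902]
0.094 [660.95097066 166.99225233]
hough [214.75  182.375] 6.6625
```

Run:
```python
from rob import *
fit=np.array([.4669,-.2346]); a=7*np.pi/4
f0=wf(3)
ctrl.move_straight(np.r_[fit,.0],velocity=.12); print(wf(2)-f0,ctrl.get_tcp_pos())
ctrl.grasp(25); print("gap",ctrl.get_finger_gap(),ctrl.get_gripper_force(),wf(2)-f0)
ctrl.release(); ctrl.move_straight(np.r_[fit,.05],velocity=.2)
ctrl.move_ptp(np.r_[fit,.05],down(np.pi/4))
ctrl.move_straight(np.r_[fit,.0],velocity=.12)
ctrl.grasp(40); print("gap",ctrl.get_finger_gap(),ctrl.get_gripper_force(),wf(2)-f0,ctrl.get_tcp_pos(),ctrl.get_t())
```

```text
[ 0.02002278 -0.27035467  0.0404577 ] [ 4.67030462e-01 -2.34915787e-01  2.26763226e-04]
gap 0.022215494433843325 24.392506778240204 [0.0781214  0.92412472 5.11519311]
gap 0.02226780119216089 39.074615836143494 [-0.80862658  0.67852788  5.58831793] [ 0.46707851 -0.23466799  0.00047418] 32.175
```

Run:
```python
from rob import *
from geo import *
P=ctrl.get_tcp_pos()
ctrl.move_straight([P[0],P[1],.10],velocity=.2); print("gap",ctrl.get_finger_gap())
ctrl.move_ptp(W(0,0,.085),down(np.pi/4)); ctrl.move_straight(W(0,0,.056),velocity=.1)
ctrl.hold(.1); p=ctrl.get_tcp_pos(); print(p-W(0,0,.056),ctrl.get_t())
s=10; c=ctrl.camera("side"); pickle.dump(c,open("side2.pkl","wb")); c2=ctrl.camera("top"); pickle.dump(c2,open("top2.pkl","wb"))
o=proj("side",[W(0,0,.045)])[0].astype(int)-[30,32]
im=cv2.resize(c["img"][o[1]:o[1]+58,o[0]:o[0]+60,::-1],None,fx=s,fy=s,interpolation=cv2.INTER_CUBIC); im=cv2.convertScaleAbs(im,alpha=1.5)
t=np.linspace(0,2*np.pi,60)
def circ(cx,r,z,col):
    q=((proj("side",np.c_[cx[0]+r*np.cos(t),cx[1]+r*np.sin(t),np.full(60,z)])-o+.5)*s-.5).astype(int); cv2.polylines(im,[q],True,col,1)
circ(N0,.0165,.040,(0,0,255)); circ(p[:2],.015,p[2]-.0005,(0,255,0)); circ(p[:2],.015,p[2]+.0045,(255,255,0))
cv2.imwrite("pics/hover.png",im); print(o)
```

```text
gap 0.022093555778545954
[ 0.00049235 -0.00027112  0.00038877] 34.9167
[276 120]
```

View pics/hover.png

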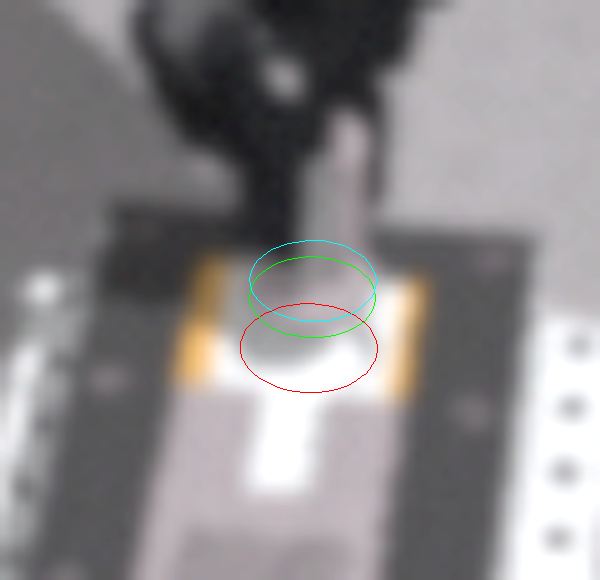

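Run:
```python
from rob import *
from geo import *
im=pickle.load(open("side2.pkl","rb"))["img"].astype(int)
print("cols",list(range(290,322)))
for v in range(143,162): print(v,im[v,290:322].sum(1)//3)
p=W(0,0,.056)+[.0005,-.0003,.0004]
t=np.linspace(0,2*np.pi,720)
for z in(-.0005,.0045):
    q=proj("side",np.c_[p[0]+.015*np.cos(t),p[1]+.015*np.sin(t),np.full(720,p[2]+z)]); print(z,"u",q[:,0].min(),q[:,0].max(),"v",q[:,1].min(),q[:,1].max())
```

```text
cols [290, 291, 292, 293, 294, 295, 296, 297, 298, 299, 300, 301, 302, 303, 304, 305, 306, 307, 308, 309, 310, 311, 312, 313, 314, 315, 316, 317, 318, 319, 320, 321]
143 [ 44  42  38  36  38  36  36  37  35  31  28  28  25  25  28  48  73  91
  96  98 102  96  83  71  67  69  72  73  74  74  76  78]
144 [ 39  38  37  37  36  36  39  40  39  39  37  36  31  28  30  47  74  90
  96  97 101  96  83  68  60  61  62  60  60  60  60  62]
145 [ 36  37  36  37  37  40  45  50  53  55  55  53  49  42  40  54  77  91
  94  96 101 101  92  75  63  60  59  59  59  59  60  59]
146 [ 36  36  35  35  38  44  55  65  71  76  76  73  67  61  58  68  84  94
  95  96 105 112 107  91  76  67  64  61  59  58  58  60]
147 [ 37  35  35  37  41  51  64  75  85  91  92  85  78  75  74  79  90  97
  98 101 111 120 118 109  98  91  83  72  65  61  59  59]
148 [ 37  37  35  37  43  55  69  79  90  98  96  89  83  81  80  87  96 105
 110 113 118 124 126 129 130 126 111  92  73  63  59  58]
149 [ 39  39  39  42  49  61  72  81  92 100  97  91  89  88  88  95 106 116
 120 122 125 125 132 145 155 152 135 107  79  6
[... 1099 characters left out ...]
  60  70  91 112 125 134 144 152 156 159 162 168 172 173 174 176 175
 172 169 164 163 167 166 154 131 102  76  63  59  58  59]
159 [ 59  60  72  94 114 124 128 133 135 137 140 149 162 172 175 175 175 172
 164 156 153 153 157 156 146 123  95  72  60  58  59  63]
160 [ 58  62  74  96 116 123 125 126 127 127 130 142 159 171 176 176 173 164
 150 138 134 137 138 138 131 114  90  68  60  58  61  68]
161 [ 58  64  79 101 118 122 124 125 126 125 129 143 161 173 175 176 170 155
 138 126 125 124 126 127 123 106  85  66  60  58  62  68]
-0.0005 u 300.52382114872 313.11604829090004 v 145.23831147195142 153.33199516363942
0.0045 u 300.5468330599614 313.1843758766927 v 143.60649546305646 151.6963884469318
```

The flange's right edge reads 312.3 px against a predicted 313.1. That matches the side camera's own bias of about 1.4 mm, so the fitting is over the nest and I'll lower it under force guard.

Run:
```python
from rob import *
f0=wf(4); log=[]
for z in [.043,.0415,.040,.0385,.037,.0358,.0349,.0342,.0337,.0333]:
    ctrl.move_straight(W(0,0,z),velocity=.04 if z<.043 else .08)
    F=wf(2)-f0; p=ctrl.get_tcp_pos(); log.append((z,np.round(F,1).tolist(),round(p[2],4)))
    if F[2]>6: break
print(*log,sep="\n"); print(ctrl.get_tcp_pos()-W(0,0,z),ctrl.get_t())
```

```text
(0.043, [-0.1, -0.0, 0.1], np.float64(0.0422))
(0.0415, [-0.4, 0.2, 0.0], np.float64(0.0415))
(0.04, [-0.6, 0.4, 0.0], np.float64(0.04))
(0.0385, [0.2, 0.7, 0.2], np.float64(0.0384))
(0.037, [0.0, 0.6, -0.3], np.float64(0.0369))
(0.0358, [-0.5, -0.1, -0.0], np.float64(0.0357))
(0.0349, [-1.3, -0.3, 0.2], np.float64(0.0349))
(0.0342, [0.0, 0.2, 0.6], np.float64(0.0342))
(0.0337, [-1.8, 0.4, 3.5], np.float64(0.0341))
(0.0333, [-2.2, 0.4, 7.3], np.float64(0.034))
[8.49206830e-05 2.38628988e-06 7.35984448e-04] 37.775
```

Run:
```python
from slide import *
ctrl.release(); P=ctrl.get_tcp_pos(); ctrl.move_straight([P[0],P[1],.09],velocity=.15)
ctrl.move_ptp(W(0,-.084,.085),down(YAW)); ctrl.grasp(20)
ctrl.move_straight(W(0,-.084,.027),velocity=.1); ctrl.move_straight(W(0,-.084,.0250),velocity=.02)
f0=wf(6); z=.0250; Y=-.084; print(f0,ctrl.get_t())
while z>.0228:
    F=(wf(2)-f0)[2]
    if F>3: break
    z-=.0004; ctrl.move_straight(W(0,Y,z),velocity=.02)
print("touch",z,F,ctrl.get_t())
Y,z=slide(Y,-.026,f0,z); np.save("st3.npy",np.r_[f0,Y,z])
```

```text
[ 0.18069976 -0.40755402 -0.12570975] 41.475
touch 0.023399999999999997 5.138951057872289 42.5583
(np.float64(0.02214), np.float64(15.0)) (np.float64(-82.2), np.float64(15.6), np.float64(4.1)) (np.float64(-79.0), np.float64(16.7), np.float64(5.2)) (np.float64(-75.3), np.float64(16.5), np.float64(5.3)) (np.float64(-71.3), np.float64(16.0), np.float64(6.1)) (np.float64(-67.4), np.float64(15.9), np.float64(5.5)) (np.float64(-63.3), np.float64(16.3), np.float64(6.1)) (np.float64(-59.3), np.float64(15.8), np.float64(5.2)) (np.float64(-55.3), np.float64(16.0), np.float64(5.8)) (np.float64(-51.4), np.float64(16.2), np.float64(5.7)) (np.float64(-47.4), np.float64(16.3), np.float64(5.3)) (np.float64(-43.4), np.float64(16.4), np.float64(6.0)) (np.float64(-39.4), np.float64(15.7), np.float64(5.5)) (np.float64(-35.7), np.float64(16.1), np.float64(5.7)) (np.float64(-33.5), np.float64(16.6), np.float64(8.0)) (np.float64(-31.9), np.float64(16.4), np.float64(9.0)) 47.875
```

Run:
```python
from slide import *
from geo import *
P=ctrl.get_tcp_pos(); ctrl.move_straight([P[0],P[1],.10],velocity=.12)
ctrl.move_ptp([.45,-.15,.2],down(YAW)); print(ctrl.get_t())
ims=[]
for n in("top","side"):
    c=ctrl.camera(n); q=proj(n,[W(0,-.02,.045)])[0].astype(int)-[33,38]
    ims.append(cv2.resize(c["img"][q[1]:q[1]+76,q[0]:q[0]+66,::-1],None,fx=6,fy=6,interpolation=cv2.INTER_CUBIC))
    for name,P in(("nested head top",W(0,0,.0815)),("patch home",W(0,-.04,.045)),("slot end home",W(0,-.0095,.045))): print(n,name,(proj(n,[P])[0]-q+.5)*6-.5+([396,0] if n=="side" else [0,0]))
cv2.imwrite("pics/final.png",np.hstack(ims))
```

```text
49.9333
top nested head top [153.18247317 193.08881232]
top patch home [245.22136267 252.68150681]
top slot end home [182.10278209 224.93415665]
side nested head top [607.38668884 126.75050294]
side patch home [593.21867361 264.74204492]
side slot end home [602.57323235 214.16480435]
```

View pics/final.png

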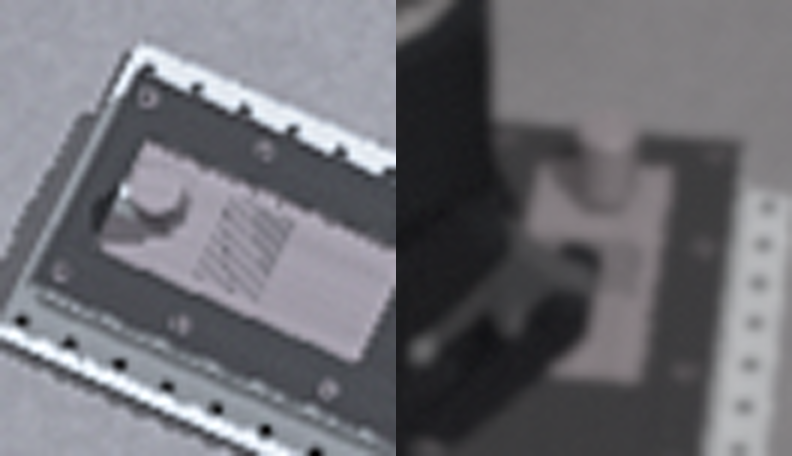

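In the top view the patch is at about (244,248), against (245,253) expected when home, and the head at (155,188) against (153,193). The same top-camera bias explains both offsets, so the keeper is home and the fitting is upright in the nest. I'm handing in.

```bash
python3 -c "
from plant import ctrl
print(ctrl.job_done(),ctrl.get_t())"
```

```text
the job is handed in; nothing more can be done
the job is handed in; nothing more can be done
```

The job is handed in at about 50 s: the fitting is down in the nest and the keeper is home over its flange by the last pictures and force readings, but the hand-in call returned no pass or fail.

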